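Close up a twin pack on the check scale

ROBOT

A 6-joint arm with a two-finger parallel gripper is mounted at the origin on the work surface. World frame = base frame: x ahead of the robot, y to its left, z up, the work surface at z = 0. Lengths are in m, angles in rad, forces in N, time in s.
With the tool pointing down it reaches from about 0.3 to 0.775 m from the base axis. Payload 14.6 kg.
Tool frame: the origin (TCP) lies midway between the tips of the shut fingers; the grasp point (between the pads) lies 19 mm behind it (ctrl.pinch_z is the z of the grasp point in the tool frame, in m); z points along the fingers, y is the line along which they close (so a half turn about z gives the same grasp; the last joint's range is limited). The gripper opens to 94 mm and grips with 3 to 60 N. Pads are 16 mm wide; open, the fingers measure 119 mm over their backs; the gripper's body (75 mm by 177 mm) begins 78 mm behind the grasp point.
Start: joints at [-1.329, 0.3, 1.521, -0, 1.321, -0.067], TCP at [0.167, -0.524, 0.205] pointing down, gripper open.
Joint ranges: [-3.03, 3.03], [-0.79, 2.21], [0.23, 2.52], [-1.04, 4.18], [0, 3.07], [-2.55, 2.55]. Speed limits (rad/s): [2.22, 2.22, 2.57, 3.14, 3.14, 3.14].

INTERFACE

Orientations are given as [roll, pitch, yaw] about the fixed x, y, z axes, in that order (R = Rz(yaw) Ry(pitch) Rx(roll)).
In Python, from station import ctrl, camera, ticket gives the robot as it stands. The module is installed in compiled form; this text tells all that it offers.
- The arm moves only by the shell command python3 -m inch 'ROWS' [FORCE]. ROWS is text: rows parted by semicolons, each of 7 numbers parted by spaces: the opening, from -1 (shut) to 1 (fully open), then the shift along the tool's x, y, z in units of 0.03 m (1.0 is 0.03 m), then the turn, a rotation vector about the tool's x, y, z in units of 10 degrees (1.0 is 10 degrees). In form: grip dx dy dz rx ry rz; .... A call has 1 to 10 rows; each row shifts and turns the commanded pose from where the row before left it, along the tool's axes as they then stand; what a row does not reach is not made up. A row lasts 1/8 s, in which the tool goes at most 62.5 mm and 10.7 degrees, less where a joint would pass 70% of its speed; a pose out of reach is approached as far as the arm can. A call with a number of a shift or a turn outside -1 to 1 is refused whole. A call with a gripper value outside its range is refused whole. The fingers move at their own pace and stop on an object; FORCE is the grip in N (left out, the last holds). Time passes only in rows, so rows that do not move let the fingers close. It gives the time, the measured TCP pose, the force, the opening and the grip force at its end, in the units of the state.
- ctrl.get_obs(): the state, without advancing time (a new reading comes with each control period).
- camera(name): name is "side" or "top"; returns a dict with "img" (480x640x3 uint8, blue, green, red), "range_z" (480x640 float32, m along the optical axis (not along the pixel's ray), 0 where there is no reading), "intrinsics" (3x3 intrinsics, pixels), "view" (4x4, takes a point from world to camera coordinates). Camera axes: x right, y down, z forward; pixel columns grow to the right and rows downward; lengths in m; the calibration is good to about 2 mm. A picture is of the moment at which its call begins.
- ticket.hand_in(): hands the job in; it is judged then, once.
The state is a dict: "time_s": time; "qpos": joint angles; "joint_vel": joint speeds; "tau": joint torques, N m; "ee_pos": TCP position; "eef_rot": TCP orientation; "force": force on the tool from outside, world axes, zero at the start; "moment": the same for the moment, N m; "grip_width": finger opening in m; "grip_force": force on a finger pad.
Only numpy, scipy, OpenCV 4.12 (cv2) and the standard library are available. Lean on these libraries where they do the work, as an engineer would, in place of code of your own. Each camera call takes 0.05 s, during which the arm holds its last target. There are 200 camera calls.

TASK

Stand the loose blue-banded carton on the scale's pan beside the blue-banded carton already there, long side to long side, then push it until both cartons sit flush, with no gap, against each other and against the steel stop plate, the pair centred on the red centre line. Finish with a steady push of about 15 N, held for a second, so that the pair is truly home against the plate, but never press the cartons with more than 30 N, and leave them standing upright on the pan. Leave the green-banded carton and the red-capped bottles where they are.

Things in the scene. Friction and masses are not known exactly. Their poses are not given: they have to be found in the camera images.
- pack_loose: The loose carton to add: white rigid medicine carton with a blue band round one end, 130 mm (x) by 56 mm (y) by 70 mm tall (z), roughly 0.4 kg. Stands on the table on the robot's right, somewhere near one of two places. Origin: centre of its underside; z up. Either end may point either way.
- pack_inner: The same kind of blue-banded carton (130 x 56 x 70 mm, origin centre of underside), loose, already standing on the pan a little askew, its long side towards the stop plate, 0 to 40 mm short of it.
- pan: Check scale's square pan, 250 x 250 mm, sinks up to 10 mm on a spring when loaded. Top 80 mm above this origin (pan centre, table level when unloaded). +y points to the steel stop plate that stands on it along x, 160 x 6 x 50 mm tall, fixed; its face lies somewhere between y = +48 and +68 mm, otherwise not given. A red line along y marks the centre x = 0. A display lower than the pan is beyond +x.
- pack_green: A carton of the same size (130 x 56 x 70 mm, origin centre of underside) with a green band, on the table at the other of the two places. Not wanted; leave it.
- bottle_a: Amber bottle with red cap, 42 mm diameter, 100 mm tall, on the table at the robot's left. Origin: centre of underside. Leave it.
- bottle_b: As bottle_a.
- bottle_c: As bottle_a.
Mind the look-alikes: they are no part of the job. What is shaped like the pack_loose but orange is not meant. Leave any orange look-alike of the pack_inner alone.

How it is judged:
By the outcome, as a careful person would: the job done as asked, in the order asked, and still so for the second after the job is handed in, with the robot touching nothing.
It also fails if it takes over 61 s, if anything falls off the work surface, if the arm or the gripper's body presses on something with over 40 N, if the wrist force passes 120 N, or if a joint passes its speed limit or range.

## Working session

There is one attempt and no reset: what is moved stays moved. The work goes in short steps, Python scripts to look and compute and a shell command to move; the robot and the scene stay as the last step left them, time stands still between calls to the robot, and variables do not carry over. Pictures are saved under pics/ and viewed, at most 10 in all, crops included, and the job is handed in when it is done.

```bash
mkdir -p pics; cat > h.py <<'E'
import numpy as np,cv2
from station import ctrl,camera,ticket
def cloud(c):
    K=c["intrinsics"];V=c["view"];z=c["range_z"]
    v,u=np.mgrid[0:480,0:640]
    P=np.stack([(u-K[0,2])/K[0,0]*z,(v-K[1,2])/K[1,1]*z,z],-1)
    return (P-V[:3,3])@V[:3,:3]   # R^T (p-t)
E
python3 - <<'E'
from h import *
o=ctrl.get_obs();print({k:np.round(v,3) for k,v in o.items()},ctrl.pinch_z)
for n in("top","side"):
    c=camera(n);np.savez(n+".npz",**c);cv2.imwrite(f"pics/{n}0.png",c["img"])
    V=c["view"];print(n,-V[:3,:3].T@V[:3,3],c["intrinsics"][0,0])
E
```

```text
{'time_s': np.float64(0.0), 'qpos': array([-1.329,  0.3  ,  1.522,  0.   ,  1.321, -0.067]), 'joint_vel': array([-0.001, -0.   ,  0.001,  0.001,  0.   , -0.001]), 'tau': array([-1.0000e-03, -5.3181e+01, -3.5273e+01,  7.1000e-02,  2.4000e-02,
       -0.0000e+00]), 'ee_pos': array([ 0.167, -0.524,  0.205]), 'eef_rot': array([-3.14 , -0.   ,  0.309]), 'force': array([-0.17 , -0.587, -0.093]), 'moment': array([-0.05 , -0.016, -0.011]), 'grip_force': np.float64(0.0), 'grip_width': np.float64(0.094)} -0.0188
top [0.36563546 0.10950765 1.2328612 ] 462.0445231419971
side [0.1428691  0.83632681 0.84493732] 506.288073662606
```

View pics/top0.png

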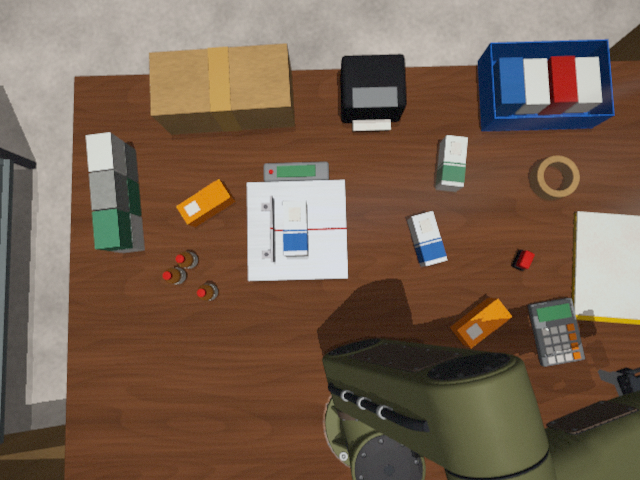

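View pics/side0.png

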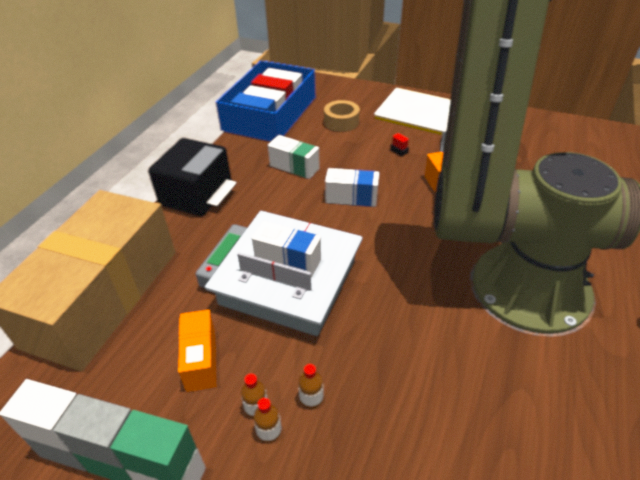

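The top view shows the loose blue carton at about (428,238), the inner carton on the pan at (294,228), the plate at x≈273, the red line along row 229, and green at (452,163). Image left is world +y. Next I measure these from the images.

```bash
cat >> h.py <<'E'
def rect(P,m):
    m=cv2.morphologyEx(m.astype(np.uint8),cv2.MORPH_OPEN,np.ones((3,3)))
    n,l,s,_=cv2.connectedComponentsWithStats(m)
    k=1+np.argmax(s[1:,4]);q=P[l==k]
    (c,wh,a)=cv2.minAreaRect((q[:,:2]*1000).astype(np.float32))
    return dict(c=np.round(c,1),wh=np.round(wh,1),a=round(a,2),z=np.round(np.median(q[:,2])*1000,1),n=len(q))
def roi(u0,u1,v0,v1):
    m=np.zeros((480,640),bool);m[v0:v1,u0:u1]=1;return m
def cast(c,u,v,h):
    K=c["intrinsics"];R=c["view"][:3,:3];t=c["view"][:3,3];o=-R.T@t
    d=np.stack([(np.asarray(u)-K[0,2])/K[0,0],(np.asarray(v)-K[1,2])/K[1,1],np.ones(np.shape(u))],-1)@R
    return o+d*((h-o[2])/d[...,2])[...,None]
E
python3 - <<'E'
from h import *
c=dict(np.load("top.npz"));P=cloud(c);z=P[...,2]
print("loose",rect(P,roi(400,460,195,280)&(z>.064)&(z<.08)))
print("green",rect(P,roi(430,475,125,200)&(z>.064)&(z<.08)))
print("inner",rect(P,roi(276,325,190,270)&(z>.138)&(z<.165)))
print("pan",rect(P,roi(235,360,170,290)&(z>.06)&(z<.165)),np.median(z[250:275,315:340]),z[200:215,320:340].mean())
m=roi(262,282,185,270)&(z>.1)&(z<.14);print("plate",rect(P,m))
q=P[m];print(np.percentile(q,[2,50,98],0))
b,g,r=[c["img"][...,i].astype(int) for i in range(3)]
m=roi(250,346,215,245)&(r>130)&(g<90)&(b<90)
v,u=np.nonzero(m&((u:=np.mgrid[0:480,0:640][1])>312));w=cast(c,u,v,.078);f=np.polyfit(w[:,1],w[:,0],1);print("redline x=",f,len(u),w[:,1].min(),w[:,1].max())
for n,x in(("loose",(400,460,195,280)),("inner",(276,325,190,270))):
    mm=roi(*x)&(b>110)&(r<90);print(n,"blue",np.median(P[mm],0))
c["img"][180:280,245:345]
cv2.imwrite("pics/crop1.png",cv2.resize(c["img"][170:290,235:455],None,fx=3.6,fy=3.6,interpolation=cv2.INTER_CUBIC))
E
```

```text
loose {'c': array([ 467.4, -153.8]), 'wh': array([130.1,  58.1]), 'a': 13.88, 'z': np.float64(72.2), 'n': 1175}
green {'c': array([ 663.8, -226.3]), 'wh': array([ 58.5, 131. ]), 'a': 82.24, 'z': np.float64(72.3), 'n': 1128}
inner {'c': array([493.4, 179.6]), 'wh': array([ 56.9, 129.6]), 'a': 89.25, 'z': np.float64(149.1), 'n': 1324}
pan {'c': array([496.2, 180. ]), 'wh': array([250.4, 250.5]), 'a': 0.22, 'z': np.float64(79.6), 'n': 9745} 0.07907765775107525 0.08691598459282789
plate {'c': array([495.6, 237.8]), 'wh': array([157.2,   6.3]), 'a': 0.15, 'z': np.float64(127.6), 'n': 244}
[[0.41927771 0.23463756 0.10155627]
 [0.49826452 0.23638525 0.12752839]
 [0.57200179 0.2406239  0.13340508]]
redline x= [-0.01163587  0.49664513] 14 0.05825383743092666 0.13622409007481678
loose blue [ 0.43317398 -0.1610553   0.07256254]
inner blue [0.45830761 0.17965021 0.14916478]
```

View pics/crop1.png

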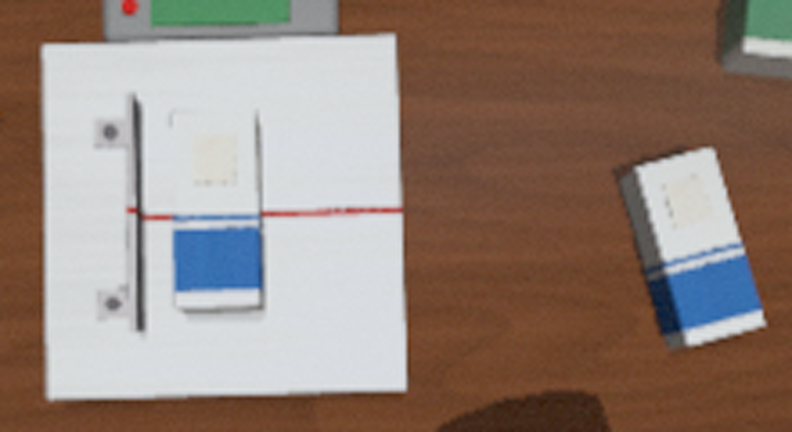

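Crop: the inner carton sits about 27 mm short of the plate (plate edge at crop u≈140, carton at 175–262). The loose carton is tilted about 14°, with its blue end toward the robot. I'll add a helper that converts targets to tool units.

```bash
cat >> h.py <<'E'
def go(x,y,z,yaw,o=None):
    "tool-unit shift (after turning) to world target, tool pointing down"
    o=ctrl.get_obs();p=o["ee_pos"];d=np.array([x,y,z])-p
    s,c=np.sin(yaw),np.cos(yaw)
    from scipy.spatial.transform import Rotation as R
    a=R.from_euler("xyz",o["eef_rot"]);b=R.from_euler("xyz",[np.pi,0,yaw])
    print("shift",np.round(np.array([c*d[0]+s*d[1],s*d[0]-c*d[1],-d[2]])/.03,2),"turn",np.round((a.inv()*b).as_rotvec(degrees=True)/10,3))
E
python3 -c "
from h import *
go(.4674,-.1538,.205,.242)"
```

```text
shift [12.67 -9.57 -0.  ] turn [-0.006 -0.     0.382]
```

```bash
python3 -m inch '1 0 0 0 0 0 0.38; 1 1 -0.8 0 0 0 0; 1 1 -0.8 0 0 0 0; 1 1 -0.8 0 0 0 0; 1 1 -0.8 0 0 0 0; 1 1 -0.8 0 0 0 0; 1 1 -0.8 0 0 0 0; 1 1 -0.8 0 0 0 0; 1 1 -0.8 0 0 0 0; 1 1 -0.8 0 0 0 0' 25; python3 -m inch '1 1 -0.8 0 0 0 0; 1 1 -0.8 0 0 0 0; 1 1 -0.8 0 0 0 0; 1 0.6 -0.8 0 0 0 0; 1 0 0 0 0 0 0; 1 0 0 0 0 0 0'; python3 -c "
from h import *
go(.4674,-.1538,.026,.242)"
```

```text
time_s: 1.35
ee_pos: [0.3779, -0.2483, 0.2053]
eef_rot: [-3.141, 0.0, 0.242]
force: [0.7, -0.7, 0.1]
grip_width: 0.0939
grip_force: 0.0
time_s: 2.1
ee_pos: [0.4589, -0.1307, 0.2053]
eef_rot: [-3.141, 0.0, 0.243]
force: [0.4, -0.7, 0.5]
grip_width: 0.0939
grip_force: 0.0
shift [0.09 0.82 5.98] turn [-0.001  0.002  0.003]
```

```bash
python3 -m inch '1 0.09 0.82 0 0 0 0; 1 0 0 1 0 0 0; 1 0 0 1 0 0 0; 1 0 0 1 0 0 0; 1 0 0 1 0 0 0; 1 0 0 1 0 0 0; 1 0 0 0.96 0 0 0; 1 0 0 0 0 0 0; -1 0 0 0 0 0 0; -1 0 0 0 0 0 0' 25; python3 -m inch '-1 0 0 0 0 0 0; -1 0 0 0 0 0 0; -1 0 0 -0.5 0 0 0; -1 0 0 -1 0 0 0; -1 0 0 -1 0 0 0; -1 0 0 -1 0 0 0; -1 0 0 -1 0 0 0; -1 0 0 -1 0 0 0; -1 0 0 -0.5 0 0 0; -1 0 0 0 0 0 0'; python3 -c "
from h import *
go(.496,.095,.206,.003)"
```

```text
time_s: 3.35
ee_pos: [0.4682, -0.154, 0.0279]
eef_rot: [3.14, -0.002, 0.242]
force: [1.3, 0.6, -0.8]
grip_width: 0.0777
grip_force: 0.0
time_s: 4.6
ee_pos: [0.4678, -0.1536, 0.2072]
eef_rot: [3.141, -0.001, 0.243]
force: [-0.4, 0.4, -4.6]
grip_width: 0.0559
grip_force: 25.0
shift [ 0.97 -8.28  0.04] turn [ 0.004 -0.006  1.372]
```

```bash
python3 -m inch '-1 0 0 0 0 0 0.7; -1 0 0 0 0 0 0.67; -1 0.5 -1 0 0 0 0; -1 0.47 -1 0 0 0 0; -1 0 -1 0 0 0 0; -1 0 -1 0 0 0 0; -1 0 -1 0 0 0 0; -1 0 -1 0 0 0 0; -1 0 -1 0 0 0 0; -1 0 -1 0 0 0 0' ; python3 -m inch '-1 0 -0.28 0 0 0 0; -1 0 0 0 0 0 0;-1 0 0 0 0 0 0'; python3 - <<'E'
from h import *
go(.4955,.095,.206,.003)
c=camera("top");P=cloud(c);z=P[...,2];cv2.imwrite("pics/top1.png",cv2.resize(c["img"][160:300,230:400],None,fx=4,fy=4,interpolation=cv2.INTER_CUBIC))
c0=dict(np.load("top.npz"))
I=c0["img"].astype(int);s=I[...,2]-I[...,:2].max(-1)
for u0,u1 in((312,322),(322,332),(332,344)):
    w=[]
    for u in range(u0,u1):
        col=np.clip(s[215:245,u],15,None)-15
        if col.sum()>20:w.append((u,(col*np.arange(215,245)).sum()/col.sum()))
    w=np.array(w);q=cast(c0,w[:,0],w[:,1],.079);print(len(w),q.mean(0))
E
```

```text
time_s: 5.85
ee_pos: [0.4953, 0.0874, 0.2051]
eef_rot: [3.141, 0.002, 0.003]
force: [0.4, 0.1, -5.3]
grip_width: 0.0558
grip_force: 25.0
time_s: 6.22
ee_pos: [0.4959, 0.0941, 0.2063]
eef_rot: [3.141, 0.001, 0.003]
force: [-0.7, -0.5, -5.3]
grip_width: 0.0557
grip_force: 25.0
shift [-0.01 -0.03  0.01] turn [ 0.002  0.004 -0.002]
10 [0.4948515  0.12991417 0.079     ]
10 [0.49529276 0.10477201 0.079     ]
12 [0.49570553 0.07712599 0.079     ]
```

View pics/top1.png

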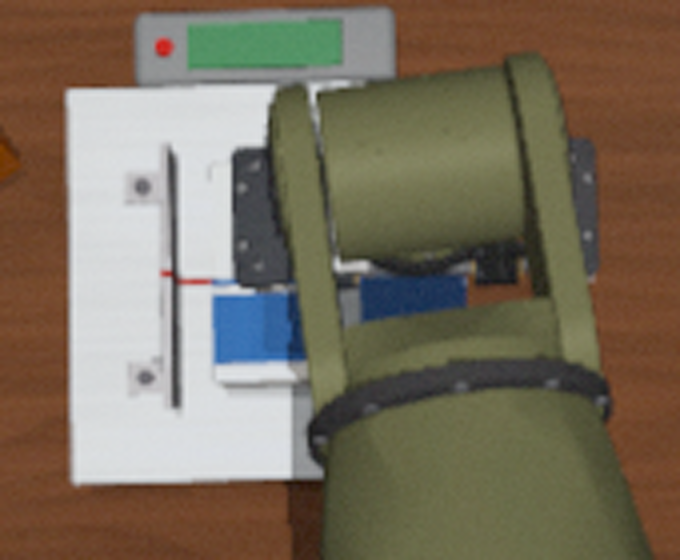

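The carton is held over the pan, parallel to the inner carton (crop: loose blue band at u≈360–465, inner at 215–300). Before lowering, I'll refine the pan's yaw from its edges.

```bash
cat >> h.py <<'E'
def side(c,P,m,h,name,box):
    "fit the 4 sides of a mask: per-row/col extreme pixels cast onto plane h; box=(u0,u1,v0,v1) inner span"
    u0,u1,v0,v1=box
    for s,k in(("+y(left)",0),("-y(right)",1),("+x(top)",2),("-x(bot)",3)):
        e=[]
        if k<2:
            for v in range(v0,v1):
                w=np.nonzero(m[v])[0]
                if len(w):e.append((w[0]-.5 if k==0 else w[-1]+.5,v))
        else:
            for u in range(u0,u1):
                w=np.nonzero(m[:,u])[0]
                if len(w):e.append((u,w[0]-.5 if k==2 else w[-1]+.5))
        e=np.array(e,float);q=cast(c,e[:,0],e[:,1],h)[:,:2]*1000
        a,b=(0,1) if k<2 else (1,0)
        med=np.median(q[:,b]);q=q[abs(q[:,b]-med)<5]
        f=np.polyfit(q[:,a],q[:,b],1);mid=q[:,a].mean()
        print(name,s,"at",np.round(np.polyval(f,mid),1),"yaw deg",np.round(np.degrees(np.arctan(f[0]))*(1 if k<2 else -1),2),len(q))
E
python3 - <<'E'
from h import *
c=dict(np.load("top.npz"));P=cloud(c);z=P[...,2];b=c["img"].min(-1)
pan=roi(235,360,172,290)&(b>120)&(z>.05)
side(c,P,pan,.079,"pan",(255,340,190,270))
m=roi(274,325,190,270)&(z>.138)&(z<.165);side(c,P,m,.149,"inner",(286,303,205,250))
m=roi(262,282,185,270)&(z>.118)&(z<.14);side(c,P,m,.129,"plate",(270,275,205,255))
E
```

```text
pan +y(left) at 304.4 yaw deg 0.44 80
pan -y(right) at 55.0 yaw deg 0.17 79
pan +x(top) at 629.6 yaw deg 0.03 39
pan -x(bot) at 371.0 yaw deg 0.12 85
inner +y(left) at 208.8 yaw deg -0.57 45
inner -y(right) at 151.5 yaw deg 0.46 45
inner +x(top) at 558.5 yaw deg -1.42 17
inner -x(bot) at 427.8 yaw deg -1.35 17
plate +y(left) at 241.0 yaw deg 0.95 50
plate -y(right) at 233.9 yaw deg 0.73 50
plate +x(top) at 574.9 yaw deg -28.07 3
plate -x(bot) at 415.8 yaw deg -1.35 3
```

```bash
python3 -m inch '-1 0 -0.03 1 0 0 0; -1 0 0 1 0 0 0; -1 0 0 0.8 0 0 0; -1 0 0 0.3 0 0 0; -1 0 0 0 0 0 0; -1 0 0 0 0 0 0'; python3 -m inch '-1 0 0 0.05 0 0 0; -1 0 0 0.05 0 0 0; -1 0 0 0 0 0 0'
```

```text
time_s: 7.02
ee_pos: [0.4965, 0.0957, 0.1147]
eef_rot: [-3.141, -0.002, 0.003]
force: [-0.1, -0.1, -4.1]
grip_width: 0.0558
grip_force: 25.0
time_s: 7.4
ee_pos: [0.4959, 0.0958, 0.1106]
eef_rot: [3.142, 0.0, 0.003]
force: [-0.4, 0.0, -4.5]
grip_width: 0.056
grip_force: 25.0
```

```bash
python3 -m inch '-1 0 0 0.05 0 0 0; -1 0 0 0.05 0 0 0; -1 0 0 0 0 0 0'; python3 -m inch '-1 0 0 0.05 0 0 0;-1 0 0 0 0 0 0'
```

```text
time_s: 7.78
ee_pos: [0.4959, 0.0958, 0.1075]
eef_rot: [3.142, 0.0, 0.003]
force: [0.2, -0.3, -4.1]
grip_width: 0.0557
grip_force: 25.0
time_s: 8.02
ee_pos: [0.4959, 0.0958, 0.106]
eef_rot: [3.142, 0.0, 0.003]
force: [-0.4, -0.2, -5.0]
grip_width: 0.0561
grip_force: 25.0
```

```bash
python3 -m inch '-1 0 0 0.05 0 0 0;-1 0 0 0 0 0 0'; python3 -m inch '-1 0 0 0.05 0 0 0;-1 0 0 0 0 0 0';  python3 -m inch '-1 0 0 0.05 0 0 0;-1 0 0 0 0 0 0'
```

```text
time_s: 8.28
ee_pos: [0.4959, 0.0958, 0.1045]
eef_rot: [3.142, 0.0, 0.003]
force: [-0.2, 0.8, -5.0]
grip_width: 0.0556
grip_force: 25.0
time_s: 8.52
ee_pos: [0.496, 0.0958, 0.1032]
eef_rot: [-3.142, -0.0, 0.003]
force: [0.4, 0.1, -3.5]
grip_width: 0.056
grip_force: 25.0
time_s: 8.78
ee_pos: [0.496, 0.0958, 0.1017]
eef_rot: [-3.142, -0.0, 0.003]
force: [1.1, 0.3, -2.0]
grip_width: 0.0558
grip_force: 25.0
```

```bash
python3 -m inch '-1 0 0 0.05 0 0 0;-1 0 0 0.05 0 0 0;-1 0 0 0 0 0 0'; python3 -m inch '0.4 0 0 0 0 0 0;0.4 0 0 0 0 0 0;0.4 0 0 0 0 0 0'
```

```text
time_s: 9.15
ee_pos: [0.496, 0.0958, 0.0987]
eef_rot: [-3.142, -0.0, 0.003]
force: [-0.1, -0.3, 0.6]
grip_width: 0.056
grip_force: 25.0
time_s: 9.52
ee_pos: [0.496, 0.0958, 0.0987]
eef_rot: [-3.142, -0.0, 0.003]
force: [-0.7, 0.6, 0.3]
grip_width: 0.0655
grip_force: 0.0
```

```bash
python3 -m inch '0.4 0 0 -1 0 0 0;0.4 0 0 -1 0 0 0;0.4 0 0 -1 0 0 0;0.4 0 0 -0.3 0 0 0; 1 0 1 0 0 0 0; 1 0 1 0 0 0 0; 1 0 1 0 0 0 0; 1 0 1 0 0 0 0; 1 0 1 0 0 0 0; 1 0 1 0 0 0 0'; python3 -m inch '1 0 0 0 0 0 -1;1 0 0 0 0 0 -1;1 0 0 0 0 0 -1;1 0 0 0 0 0 -1;1 0 0 0 0 0 -1;1 0 0 0 0 0 -1;1 0 0 0 0 0 -1;1 0 0 0 0 0 -1;1 0 0 0 0 0 -1;1 0 0 0 0 0 0'; python3 - <<'E'
from h import *
c=camera("top");np.savez("top2.npz",**c);P=cloud(c);z=P[...,2];cv2.imwrite("pics/top2.png",cv2.resize(c["img"][160:300,230:400],None,fx=4,fy=4,interpolation=cv2.INTER_CUBIC))
print(rect(P,roi(276,311,190,270)&(z>.13)&(z<.165)))
print(rect(P,roi(311,350,190,270)&(z>.13)&(z<.165)))
go(.4955,.02,.19,np.pi/2+.01)
E
```

```text
time_s: 10.78
ee_pos: [0.4962, -0.0851, 0.1966]
eef_rot: [-3.141, 0.001, 0.003]
force: [-0.1, -0.1, -0.1]
grip_width: 0.0939
grip_force: 0.0
time_s: 12.02
ee_pos: [0.4963, -0.0841, 0.1968]
eef_rot: [-3.14, -0.0, 1.573]
force: [0.3, -0.2, -0.3]
grip_width: 0.0934
grip_force: 0.0
{'c': array([493.6, 180.1]), 'wh': array([ 57.1, 129.8]), 'a': 89.67, 'z': np.float64(143.7), 'n': 1293}
{'c': array([496.5,  92.9]), 'wh': array([130.5,  56.9]), 'a': 0.04, 'z': np.float64(143.9), 'n': 1290}
shift [3.47 0.01 0.23] turn [-0.006 -0.001 -0.061]
```

View pics/top2.png

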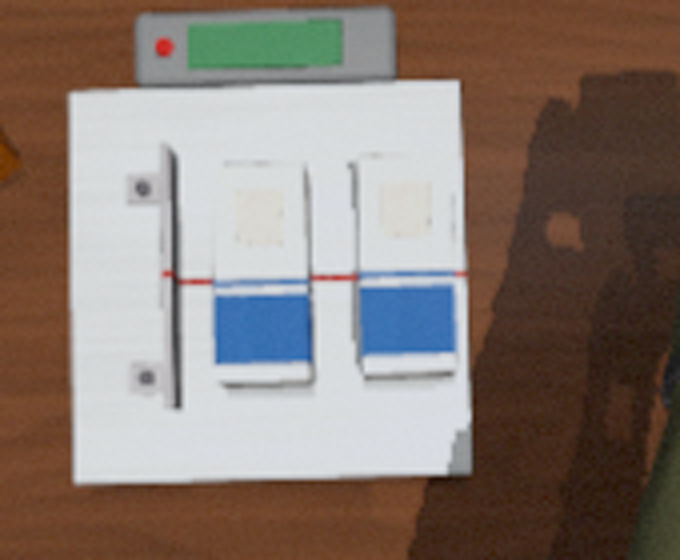

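The cartons stand apart and parallel: inner at crop u 215–310, loose at 358–455. The red line crosses both near their middles. I'll quickly check the line's x against the cartons' x.

```bash
python3 - <<'E'
from h import *
c0=dict(np.load("top2.npz"));P=cloud(c0);z=P[...,2]
print("pan z",np.median(z[255:275,255:265]),np.median(z[190:260,312:318]))
I=c0["img"].astype(int);s=I[...,2]-I[...,:2].max(-1)
for u0,u1,h in((276,282,.074),(309,318,.074)):
    w=[]
    for u in range(u0,u1):
        col=np.clip(s[215:245,u],15,None)-15
        if col.sum()>20:w.append((u,(col*np.arange(215,245)).sum()/col.sum()))
    w=np.array(w);q=cast(c0,w[:,0],w[:,1],h);print(len(w),q.mean(0))
m=roi(276,311,190,270)&(z>.13)&(z<.165);side(c0,P,m,.1437,"inner",(286,303,205,250))
m=roi(311,350,190,270)&(z>.13)&(z<.165);side(c0,P,m,.1437,"loose",(322,340,205,250))
E
```

```text
pan z 0.07381468636310007 0.07399624893296379
6 [0.4949706  0.22600074 0.074     ]
9 [0.49533535 0.13884028 0.074     ]
inner +y(left) at 208.5 yaw deg 0.64 45
inner -y(right) at 151.4 yaw deg 0.67 45
inner +x(top) at 557.6 yaw deg 2.27 17
inner -x(bot) at 427.9 yaw deg -0.23 17
loose +y(left) at 121.3 yaw deg -0.69 45
loose -y(right) at 65.2 yaw deg 0.62 45
loose +x(top) at 561.4 yaw deg 2.46 18
loose -x(bot) at 430.8 yaw deg -1.36 18
```

```bash
python3 -m inch '1 1 0 0 0 0 -0.02;1 1 0 0 0 0 0;1 1 0 0 0 0 0; 1 0.47 0 0 0 0 0;1 0 0 1 0 0 0; 1 0 0 1 0 0 0; 1 0 0 1 0 0 0; 1 0 0 0.5 0 0 0; 1 0.5 0 0 0 0 0; 1 0.4 0 0 0 0 0'; python3 -m inch '1 0.2 0 0 0 0 0;1 0 0 0 0 0 0'; python3 -c "
from h import *
go(.4955,.057,.092,np.pi/2+.007)"
```

```text
time_s: 13.32
ee_pos: [0.4963, 0.048, 0.0937]
eef_rot: [3.14, -0.0, 1.577]
force: [-0.2, 0.2, -0.2]
grip_width: 0.0937
grip_force: 0.0
time_s: 13.58
ee_pos: [0.4959, 0.0535, 0.0932]
eef_rot: [3.141, 0.0, 1.579]
force: [0.5, -0.2, -1.0]
grip_width: 0.0939
grip_force: 0.0
shift [ 0.12 -0.01  0.04] turn [0.005 0.    0.004]
```

```bash
python3 -m inch '1 0.1 0 0 0 0 0;1 0.1 0 0 0 0 0;1 0.1 0 0 0 0 0;1 0.1 0 0 0 0 0;1 0.1 0 0 0 0 0;1 0.1 0 0 0 0 0;1 0.1 0 0 0 0 0;1 0.1 0 0 0 0 0'; python3 -m inch '1 0.1 0 0 0 0 0;1 0.1 0 0 0 0 0;1 0.1 0 0 0 0 0;1 0.1 0 0 0 0 0;1 0.1 0 0 0 0 0;1 0.1 0 0 0 0 0; 1 0 0 0 0 0 0'
```

```text
time_s: 14.58
ee_pos: [0.4956, 0.0771, 0.0926]
eef_rot: [-3.142, 0.0, 1.578]
force: [-0.4, -2.3, -0.2]
grip_width: 0.0943
grip_force: 1.3
time_s: 15.45
ee_pos: [0.4954, 0.0953, 0.0927]
eef_rot: [3.142, -0.0, 1.578]
force: [1.1, -0.9, -1.1]
grip_width: 0.0943
grip_force: 0.5
```

```bash
python3 -m inch '1 0.06 0 0 0 0 0;1 0.06 0 0 0 0 0;1 0.06 0 0 0 0 0;1 0.06 0 0 0 0 0;1 0.06 0 0 0 0 0;1 0 0 0 0 0 0'; python3 -m inch '1 0.05 0 0 0 0 0;1 0.05 0 0 0 0 0;1 0 0 0 0 0 0';python3 -m inch '1 0.04 0 0 0 0 0;1 0 0 0 0 0 0'
```

```text
time_s: 16.2
ee_pos: [0.4954, 0.1042, 0.0927]
eef_rot: [3.142, -0.0, 1.578]
force: [-0.3, -2.2, -1.0]
grip_width: 0.0941
grip_force: 1.1
time_s: 16.58
ee_pos: [0.4954, 0.1071, 0.0926]
eef_rot: [-3.142, -0.0, 1.578]
force: [-0.4, -3.0, -0.5]
grip_width: 0.094
grip_force: 1.5
time_s: 16.82
ee_pos: [0.4953, 0.1082, 0.0926]
eef_rot: [-3.142, -0.0, 1.578]
force: [-0.3, -3.7, 0.8]
grip_width: 0.0941
grip_force: 1.8
```

```bash
for i in 1; do python3 -m inch '1 0.04 0 0 0 0 0;1 0.04 0 0 0 0 0;1 0 0 0 0 0 0'; done; python3 -m inch '1 0.03 0 0 0 0 0;1 0 0 0 0 0 0'; python3 -m inch '1 0.03 0 0 0 0 0;1 0 0 0 0 0 0'
```

```text
time_s: 17.2
ee_pos: [0.4953, 0.1107, 0.0927]
eef_rot: [3.142, -0.0, 1.578]
force: [-0.2, -3.0, 0.5]
grip_width: 0.0939
grip_force: 1.7
time_s: 17.45
ee_pos: [0.4953, 0.1115, 0.0926]
eef_rot: [-3.142, -0.0, 1.578]
force: [-0.0, -4.5, -0.5]
grip_width: 0.0936
grip_force: 2.0
time_s: 17.7
ee_pos: [0.4953, 0.1124, 0.0926]
eef_rot: [-3.142, -0.0, 1.578]
force: [0.4, -4.4, 0.2]
grip_width: 0.0938
grip_force: 2.0
```

```bash
python3 -m inch '1 0.03 0 0 0 0 0;1 0 0 0 0 0 0'; python3 -m inch '1 0.02 0 0 0 0 0;1 0 0 0 0 0 0';python3 -m inch '1 0.01 0 0 0 0 0;1 0 0 0 0 0 0'
```

```text
time_s: 17.95
ee_pos: [0.4953, 0.1133, 0.0926]
eef_rot: [3.142, -0.0, 1.578]
force: [0.3, -3.5, 0.7]
grip_width: 0.0943
grip_force: 2.0
time_s: 18.2
ee_pos: [0.4953, 0.1138, 0.0926]
eef_rot: [-3.142, -0.0, 1.578]
force: [-0.3, -4.3, -0.1]
grip_width: 0.0939
grip_force: 2.1
time_s: 18.45
ee_pos: [0.4953, 0.1141, 0.0926]
eef_rot: [3.142, -0.0, 1.578]
force: [0.7, -3.8, 0.8]
grip_width: 0.094
grip_force: 2.3
```

Nearly home. I'll back off and look to check x-alignment before the final push.

```bash
python3 -m inch '1 -0.5 0 0 0 0 0;1 -1 0 0 0 0 0;1 -1 0 -1 0 0 0;1 -1 0 -1 0 0 0;1 -1 0 -1 0 0 0;1 -1 0 0 0 0 0;1 -1 0 0 0 0 0; 1 0 0 0 0 0 0'; python3 - <<'E'
from h import *
c=camera("top");np.savez("top3.npz",**c);P=cloud(c);z=P[...,2];cv2.imwrite("pics/top3.png",cv2.resize(c["img"][160:300,230:400],None,fx=4,fy=4,interpolation=cv2.INTER_CUBIC))
M=(z>.13)&(z<.165)&roi(262,340,190,275)
print(rect(P,M))
I=c["img"].astype(int);s=I[...,2]-I[...,:2].max(-1)
for u0,u1,h in((328,344,.074),):
    w=[]
    for u in range(u0,u1):
        col=np.clip(s[215:245,u],15,None)-15
        if col.sum()>20:w.append((u,(col*np.arange(215,245)).sum()/col.sum()))
    w=np.array(w)
    if len(w):print("line",len(w),cast(c,w[:,0],w[:,1],h).mean(0))
for n,u0,u1 in(("inner",278,292),("loose",304,318)):
    vs=[]
    for u in range(u0,u1):
        v=np.nonzero(M[:,u])[0]
        if len(v):vs.append((u,v[0]-.5,v[-1]+.5))
    vs=np.array(vs);a=cast(c,vs[:,0],vs[:,1],.1437).mean(0);b=cast(c,vs[:,0],vs[:,2],.1437).mean(0);print(n,a[:2],b[0],(a[0]+b[0])/2)
E
```

```text
time_s: 19.45
ee_pos: [0.4964, -0.0826, 0.1826]
eef_rot: [3.141, -0.0, 1.575]
force: [0.3, 1.0, -0.3]
grip_width: 0.094
grip_force: 0.0
{'c': array([494.1, 176.5]), 'wh': array([111.9, 133.6]), 'a': 89.51, 'z': np.float64(143.9), 'n': 2577}
line 16 [0.49520622 0.08205908 0.074     ]
inner [0.55758213 0.20361657] 0.4269090384801504 0.49224558192374757
loose [0.56086736 0.14146747] 0.4295076054910578 0.49518748160599046
```

View pics/top3.png

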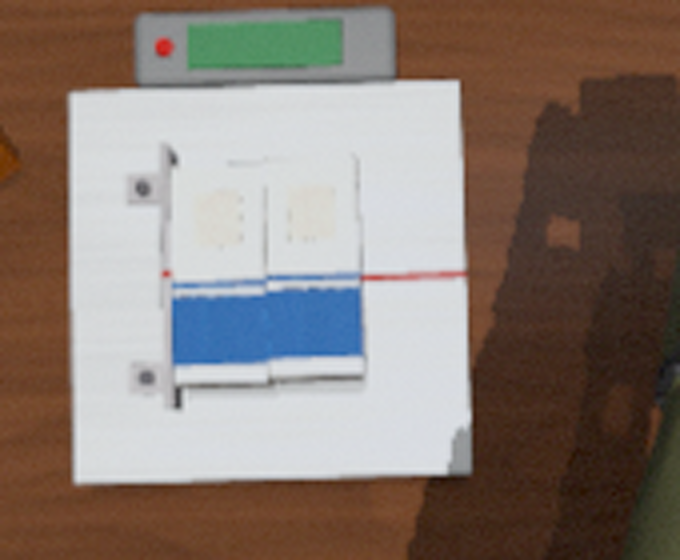

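Both cartons are upright and close to home (crop u 172–268 and 268–362). The inner one sits about 2.7 mm toward −x of the line and the outer one is on it. I'll nudge the inner's end with two fingers at the −x end faces, which also lines up the two ends.

```bash
python3 -m inch '0 0 0 0 0 0 1;0 0 0 0 0 0 1;0 0 0 0 0 0 1;0 0 0 0 0 0 1;0 0 0 0 0 0 1;0 0 0 0 0 0 1;0 0 0 0 0 0 1;0 0 0 0 0 0 1;-0.04 0 0 0 0 0 1; -0.04 0 0 0 0 0 0'; python3 -c "
from h import *
go(.39,.1775,.093,.005)"
```

```text
time_s: 20.75
ee_pos: [0.4966, -0.0802, 0.1826]
eef_rot: [-3.141, -0.0, 0.009]
force: [-0.7, -0.0, -0.2]
grip_width: 0.045
grip_force: 0.0
shift [-3.51 -8.61  2.99] turn [-0.002 -0.     0.021]
```

```bash
python3 -m inch '-0.04 -1 -0.2 0 0 0 0.02;-0.04 -1 -1 0 0 0 0;-0.04 -1 -1 0 0 0 0;-0.04 -0.5 -1 0 0 0 0;-0.04 0 -1 0 0 0 0;-0.04 0 -1 0 0 0 0;-0.04 0 -1 0 0 0 0;-0.04 0 -1 0 0 0 0;-0.04 0 -1 0 0 0 0;-0.04 0 -0.4 0 0 0 0'; python3 -m inch '-0.04 0 0 0 0 0 0;-0.04 0 0 1 0 0 0;-0.04 0 0 1 0 0 0;-0.04 0 0 1 0 0 0;-0.04 0.5 0 0 0 0 0;-0.04 0.3 0 0 0 0 0; -0.04 0 0 0 0 0 0'; python3 -c "
from h import *
go(.422,.1775,.093,.005)"
```

```text
time_s: 22.0
ee_pos: [0.3904, 0.1779, 0.1826]
eef_rot: [-3.141, 0.0, 0.009]
force: [0.5, -0.3, -0.3]
grip_width: 0.0452
grip_force: 0.0
time_s: 22.88
ee_pos: [0.416, 0.1766, 0.0937]
eef_rot: [-3.141, -0.002, 0.003]
force: [0.0, 0.0, 0.2]
grip_width: 0.0451
grip_force: 0.0
shift [ 0.2  -0.03  0.02] turn [-0.003 -0.009 -0.012]
```

```bash
for i in 1; do python3 -m inch '-0.04 0.05 0 0 0 0 0;-0.04 0.03 0 0 0 0 0;-0.04 0 0 0 0 0 0'; python3 -m inch '-0.04 0.03 0 0 0 0 0;-0.04 0 0 0 0 0 0'; python3 -m inch '-0.04 0.03 0 0 0 0 0;-0.04 0 0 0 0 0 0'; python3 -m inch '-0.04 0.03 0 0 0 0 0;-0.04 0 0 0 0 0 0'; done
```

```text
time_s: 23.25
ee_pos: [0.4172, 0.1768, 0.0928]
eef_rot: [-3.142, -0.0, 0.004]
force: [-0.6, -0.0, 0.8]
grip_width: 0.045
grip_force: 0.0
time_s: 23.5
ee_pos: [0.4178, 0.1767, 0.0925]
eef_rot: [3.141, 0.001, 0.003]
force: [-2.4, 0.2, 0.9]
grip_width: 0.0453
grip_force: 1.0
time_s: 23.75
ee_pos: [0.4189, 0.1768, 0.0926]
eef_rot: [3.142, 0.0, 0.003]
force: [-1.6, 0.1, 0.2]
grip_width: 0.0452
grip_force: 1.0
time_s: 24.0
ee_pos: [0.42, 0.1768, 0.0927]
eef_rot: [-3.142, -0.0, 0.003]
force: [-0.6, 0.3, 0.1]
grip_width: 0.0449
grip_force: 0.8
```

```bash
python3 -m inch '-0.04 0.02 0 0 0 0 0;-0.04 0 0 0 0 0 0'; python3 -m inch '-0.04 -0.3 0 0 0 0 0;-0.04 -0.7 0 0 0 0 0;-0.04 0 0 -1 0 0 0;-0.04 0 0 -1 0 0 0;-0.04 0 0 -1 0 0 0;0 1 1 0 0 0 0;0 1 1 0 0 0 0;0 1 1 0 0 0 0;0 0.5 1 0 0 0 0;0 0 1 0 0 0 0'; python3 -m inch '1 0 1 0 0 0 0;1 0 1 0 0 0 0;1 0 1 0 0 0 0;1 0 1 0 0 0 0; 1 0 0 0 0 0 0'; python3 - <<'E'
from h import *
c=camera("top");P=cloud(c);z=P[...,2];cv2.imwrite("pics/top4.png",cv2.resize(c["img"][160:300,230:400],None,fx=4,fy=4,interpolation=cv2.INTER_CUBIC))
M=(z>.13)&(z<.165)&roi(262,340,190,275)
print(rect(P,M))
for n,u0,u1 in(("inner",278,292),("loose",304,318)):
    vs=[]
    for u in range(u0,u1):
        v=np.nonzero(M[:,u])[0]
        if len(v):vs.append((u,v[0]-.5,v[-1]+.5))
    vs=np.array(vs);a=cast(c,vs[:,0],vs[:,1],.1437).mean(0);b=cast(c,vs[:,0],vs[:,2],.1437).mean(0);print(n,a[:2],b[0],(a[0]+b[0])/2)
go(.4955,-.08,.183,np.pi/2+.007)
E
```

```text
time_s: 24.25
ee_pos: [0.4202, 0.1767, 0.0925]
eef_rot: [3.141, 0.001, 0.003]
force: [-4.6, 0.8, 0.6]
grip_width: 0.0453
grip_force: 2.4
time_s: 25.5
ee_pos: [0.4965, 0.0259, 0.1825]
eef_rot: [3.141, -0.001, 0.003]
force: [0.0, -0.1, -0.2]
grip_width: 0.0468
grip_force: 0.0
time_s: 26.12
ee_pos: [0.4962, -0.0943, 0.1827]
eef_rot: [3.141, -0.001, 0.001]
force: [0.1, -0.0, -0.1]
grip_width: 0.0924
grip_force: 0.0
{'c': array([495.8, 176.8]), 'wh': array([130.4, 112.3]), 'a': 0.22, 'z': np.float64(143.8), 'n': 2578}
inner [0.55999641 0.20357795] 0.4302857125998311 0.49514106136729985
loose [0.56086736 0.14146747] 0.4295076054910578 0.49518748160599046
shift [ 0.44 -0.02 -0.01] turn [ 3.000e-03 -2.000e-03 -9.029e+00]
```

View pics/top4.png

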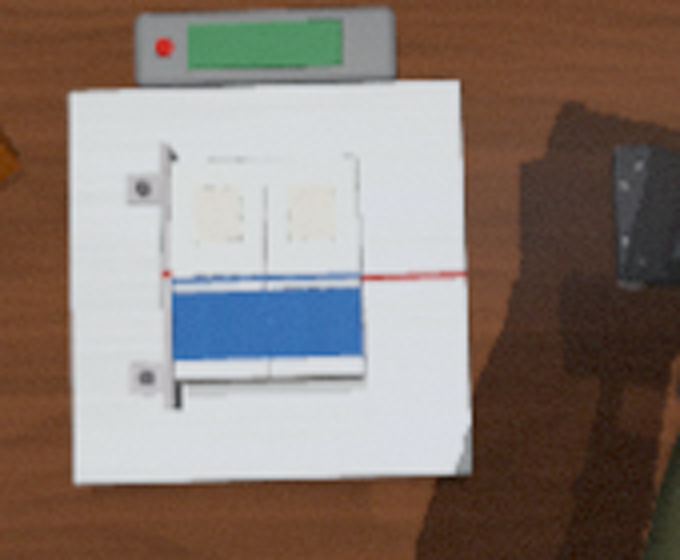

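The ends are now aligned (crop: band continuous from u 172 to 362) and centred on the line. Now the final push.

```bash
python3 -m inch '1 0 0 0 0 0 -1;1 0 0 0 0 0 -1;1 0 0 0 0 0 -1;1 0 0 0 0 0 -1;1 0 0 0 0 0 -1;1 0 0 0 0 0 -1;1 0 0 0 0 0 -1;1 0 0 0 0 0 -1;1 0 0 0 0 0 -1; 1 0 0 0 0 0 -0.03'; python3 -m inch '1 1 0 0 0 0 0;1 1 0 0 0 0 0;1 1 0 0 0 0 0;1 1 0 0 0 0 0;1 1 0 0 0 0 0;1 0.8 0 0 0 0 0;1 0 0 1 0 0 0;1 0 0 1 0 0 0;1 0 0 1 0 0 0; 1 0.5 0 0 0 0 0'; python3 -m inch '1 0.3 0 0 0 0 0;1 0.1 0 0 0 0 0;1 0 0 0 0 0 0'; python3 -c "
from h import *
go(.4955,.114,.093,np.pi/2+.007)"
```

```text
time_s: 27.42
ee_pos: [0.4964, -0.0921, 0.1827]
eef_rot: [3.141, 0.0, 1.579]
force: [-0.4, -0.5, -0.2]
grip_width: 0.094
grip_force: 0.0
time_s: 28.68
ee_pos: [0.4937, 0.0964, 0.0913]
eef_rot: [-3.138, 0.0, 1.575]
force: [0.9, 0.2, 0.4]
grip_width: 0.094
grip_force: 0.0
time_s: 29.05
ee_pos: [0.4949, 0.1084, 0.0934]
eef_rot: [3.14, -0.0, 1.58]
force: [-0.1, -0.5, -0.2]
grip_width: 0.0944
grip_force: 0.0
shift [0.19 0.02 0.01] turn [ 0.007 -0.001  0.01 ]
```

```bash
python3 -m inch '1 0.09 0 0 0 0 0;1 0.08 0 0 0 0 0;1 0 0 0 0 0 0'; python3 -m inch '1 0.02 0 0 0 0 0;1 0 0 0 0 0 0'; python3 -m inch '1 0.02 0 0 0 0 0;1 0 0 0 0 0 0';python3 -m inch '1 0.02 0 0 0 0 0;1 0 0 0 0 0 0'
```

```text
time_s: 29.42
ee_pos: [0.4946, 0.1132, 0.0927]
eef_rot: [-3.142, -0.0, 1.579]
force: [0.5, -0.6, -0.3]
grip_width: 0.094
grip_force: 0.0
time_s: 29.68
ee_pos: [0.4946, 0.1137, 0.0926]
eef_rot: [-3.142, -0.0, 1.579]
force: [0.3, -0.7, 0.0]
grip_width: 0.0941
grip_force: 0.0
time_s: 29.92
ee_pos: [0.4947, 0.1141, 0.0927]
eef_rot: [3.141, 0.0, 1.579]
force: [-0.2, -2.2, 0.8]
grip_width: 0.094
grip_force: 1.2
time_s: 30.18
ee_pos: [0.4946, 0.1147, 0.0926]
eef_rot: [3.142, 0.0, 1.579]
force: [0.6, -5.0, -0.4]
grip_width: 0.0936
grip_force: 2.5
```

```bash
python3 -m inch '1 0.02 0 0 0 0 0;1 0 0 0 0 0 0'; python3 -m inch '1 0.02 0 0 0 0 0;1 0 0 0 0 0 0'
```

```text
time_s: 30.42
ee_pos: [0.4946, 0.1154, 0.0926]
eef_rot: [-3.142, 0.0, 1.579]
force: [0.4, -5.5, -0.0]
grip_width: 0.0943
grip_force: 2.4
time_s: 30.68
ee_pos: [0.4945, 0.116, 0.0926]
eef_rot: [-3.141, 0.0, 1.579]
force: [0.6, -5.5, -0.2]
grip_width: 0.0941
grip_force: 2.8
```

```bash
python3 -m inch '1 0.02 0 0 0 0 0;1 0 0 0 0 0 0'
```

```text
time_s: 30.92
ee_pos: [0.4944, 0.1161, 0.0925]
eef_rot: [-3.141, 0.001, 1.579]
force: [-0.4, -11.0, 0.4]
grip_width: 0.094
grip_force: 5.1
```

```bash
python3 -m inch '1 0.01 0 0 0 0 0;1 0 0 0 0 0 0'
```

```text
time_s: 31.18
ee_pos: [0.4944, 0.1161, 0.0925]
eef_rot: [-3.141, 0.001, 1.579]
force: [-1.7, -12.5, -0.0]
grip_width: 0.0942
grip_force: 6.2
```

```bash
python3 -m inch '1 0.01 0 0 0 0 0;1 0 0 0 0 0 0;1 0 0 0 0 0 0'; python3 -m inch '1 0 0 0 0 0 0;1 0 0 0 0 0 0;1 0 0 0 0 0 0;1 0 0 0 0 0 0;1 0 0 0 0 0 0'
```

```text
time_s: 31.55
ee_pos: [0.4943, 0.1162, 0.0925]
eef_rot: [-3.141, 0.002, 1.578]
force: [-1.6, -14.5, -0.4]
grip_width: 0.0939
grip_force: 7.3
time_s: 32.17
ee_pos: [0.4943, 0.1162, 0.0924]
eef_rot: [-3.141, 0.002, 1.578]
force: [-1.5, -14.3, -1.3]
grip_width: 0.0941
grip_force: 7.3
```

Holding at about 14.5 N. I'll hold a bit longer, then retreat and look.

```bash
python3 -m inch '1 0.002 0 0 0 0 0;1 0 0 0 0 0 0;1 0 0 0 0 0 0;1 0 0 0 0 0 0;1 0 0 0 0 0 0;1 0 0 0 0 0 0;1 0 0 0 0 0 0;1 0 0 0 0 0 0;1 0 0 0 0 0 0;1 0 0 0 0 0 0'; python3 -m inch '1 -0.1 0 0 0 0 0;1 -0.5 0 0 0 0 0;1 -1 0 0 0 0 0;1 -1 0 -1 0 0 0;1 -1 0 -1 0 0 0;1 -1 0 -1 0 0 0;1 -1 0 0 0 0 0;1 -1 0 0 0 0 0;1 0 0 0 0 0 0;1 0 0 0 0 0 0'; python3 - <<'E'
from h import *
c=camera("top");P=cloud(c);z=P[...,2]
M=(z>.13)&(z<.165)&roi(262,340,190,275)
print(rect(P,M));s=camera("side")
a=cv2.resize(c["img"][160:300,230:400],(680,560),interpolation=cv2.INTER_CUBIC)[:300*0+560]
b=cv2.resize(s["img"][200:340,195:365],(680,560),interpolation=cv2.INTER_CUBIC)
cv2.imwrite("pics/fin.png",cv2.resize(np.hstack([a,b]),(800,330)))
E
```

```text
time_s: 33.42
ee_pos: [0.4943, 0.1162, 0.0925]
eef_rot: [-3.141, 0.002, 1.578]
force: [-1.6, -16.6, 0.4]
grip_width: 0.0938
grip_force: 7.5
time_s: 34.67
ee_pos: [0.4961, -0.0804, 0.1826]
eef_rot: [-3.142, -0.0, 1.579]
force: [-0.3, -0.6, 0.5]
grip_width: 0.0938
grip_force: 0.0
{'c': array([495.5, 179.1]), 'wh': array([130.1, 112.7]), 'a': 0.31, 'z': np.float64(143.8), 'n': 2580}
```

View pics/fin.png

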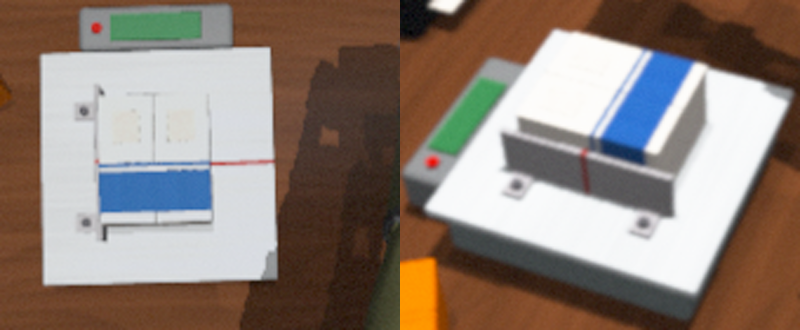

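The pair stands upright, flush against each other and the plate (left view u 98–212), and centred on the red line (row 162). The combined outline is 130.1 × 112.7 mm and the arm is clear, so I'm handing in.

```bash
python3 -c "
from station import ticket
print(ticket.hand_in())"
```

```text
the job is handed in; nothing more can be done
None
```

Done and handed in at about 35 s: by the camera, both blue-banded cartons stand upright on the pan, flush with each other and the stop plate and within about 1 mm of the red line, after a final push of about 15 N (readings 14.3–16.6 N) held for nearly 2 s.

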